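# Clamp a bracket in the hand press

## Robot

A 6-joint arm with a two-finger parallel gripper is mounted at the origin on the work surface. World frame = base frame: x ahead of the robot, y to its left, z up, the work surface at z = 0. Lengths are in m, angles in rad, forces in N, time in s.
With the tool pointing down it reaches from about 0.3 to 0.825 m from the base axis. Payload 5.4 kg.
Tool frame: the origin (TCP) lies at the very end of the fingers, on their centre line; the grasp point (between the pads) lies manip.grasp_offset behind it (manip.grasp_offset is the distance from the TCP to the grasp point, in m); z points along the fingers, y is the line along which they close (so a half turn about z gives the same grasp; the last joint's range is limited). The gripper opens to 92 mm and grips with 3 to 60 N. Pads are 20 mm wide; open, the fingers measure 128 mm over their backs; the gripper's body (75 mm by 189 mm) begins 69 mm behind the grasp point.
Start: joints at [1.091, 0.158, 1.597, -0, 1.386, -0.21], TCP at [0.153, 0.554, 0.215] pointing down, gripper open.
Joint ranges: [-2.91, 2.91], [-0.94, 2.29], [0.18, 2.7], [-1.29, 4.43], [0.17, 2.64], [-3, 3]. Speed limits (rad/s): [2.57, 2.57, 3.14, 3.14, 3.14, 3.14].

## Interface

Orientations are given as a unit quaternion [w, x, y, z].
In Python, from rig import status, imaging, manip gives the robot as it stands. The module is installed in compiled form; this text tells all that it offers.
- The arm moves only by the tool carry_out, never from a script. Its argument "motion" is a list of rows, each an object with "dp": the shift along the tool's x, y, z in cm, a list of three; "twist": the turn, a rotation vector about the tool's x, y, z in degrees, a list of three; "gripper": the finger opening in cm, from 0 to 9.19. A call has exactly 5 rows; each row shifts and turns the commanded pose from where the row before left it, along the tool's axes as they then stand; what a row does not reach is not made up. A row lasts 1/10 s, in which the tool goes at most 50 mm and 8.59 degrees, less where a joint would pass 70% of its speed; a pose out of reach is approached as far as the arm can. A call is refused whole if a number of a shift passes 5 or a number of a turn 8.59, either way. A call with a gripper value outside its range is refused whole. The fingers move at their own pace and stop on an object; the grip force is fixed at half the most. Time passes only in rows, so rows that do not move let the fingers close, or fill a call up. It gives the time, the measured TCP pose, the force, the opening and the grip force at its end, in the units of the state.
- status.get_state(): the state, without advancing time (a new reading comes with each control period).
- imaging.get_image(name): name is "scene" or "top"; returns a dict with "image" (384x512x3 uint8, red, green, blue), "fx", "fy", "cx", "cy" (pixels), "R" (3x3) and "t" (3): a world point X has camera coordinates R X + t. Camera axes: x right, y down, z forward; pixel columns grow to the right and rows downward; lengths in m; the calibration is good to about 2 mm. A picture is of the moment at which its call begins. There is no depth.
- manip.hand_in(): hands the job in; it is judged then, once.
The state is a dict: "time_s": time; "joints": joint angles; "qd": joint speeds; "effort": joint torques, N m; "ee_pos": TCP position; "eef_rot": TCP orientation; "contact_force": force on the tool from outside, world axes, zero at the start; "ft_torque": the same for the moment, N m; "opening": finger opening in m; "grip_force": force on a finger pad.
Only numpy, scipy, OpenCV 4.12 (cv2) and the standard library are available. Lean on these libraries where they do the work, as an engineer would, in place of code of your own. Each camera call takes 0.05 s, during which the arm holds its last target. There are 200 camera calls.

## Task

Clamp the thermostat bracket that lies in the hand press: push the red sprung clamp plate down under the press head, without forcing it, until it lies level and the brass spring bolt snaps out over its side pin. Then raise the flat-lying steel bail upright and hook its bar over both steel hooks on the plate, let go, and leave the nut, the sleeves and the insulator where they stand.

Things in the scene. Friction and masses are not known exactly. Their poses are not given: they have to be found in the camera images.
- press: Cast iron hand press fixed on the bench. Origin on the bench top under the bed; x away from its front (which faces the robot), y to the left, z up. 'Press frame' below means mm in this frame. Base slab x -75..170, y -90..90, 30 high; column behind the plate at x 95..155; a steel bracket lies under the plate; a fixed pull lever leans up and back on the -y side.
- head_lip (a point): Middle of the lower front edge of the press head, press frame (-54, 0, 265). The head overhangs the whole plate: x -54..160, y -42..42, z 265..340; a ram of radius 18 hangs at x 5 down to z 237. A vertical tool cannot get to the plate or the hooks: lean its top back towards the robot by about 40 degrees and reach in under the lip from the front.
- plate: Red clamp plate: 108 from hinge to front edge, 136 wide, 8 thick. Origin on its hinge line at mid-thickness, press frame (60, 0, 66); x points from the front edge to the hinge, z is its upward normal. Push it down at the middle of its front part, between the two hooks (62 free between them). Over 50 N on it is forcing it.
- plate_edge (a point): Middle of the plate's top front edge, moves with the plate. Plate level: press frame (-48, 0, 70); at the start about (-38, 0, 110).
- plate_hinge (a joint): Plate angle, rad. 0 = level, positive = front edge up. It starts sprung up at its stop, 0.38; firm lower stop at -0.04. Pushing near the front edge takes about 2 to 5 N at first, then 8 to 20 N past the bolt and near level. At about 0 the bolt snaps out over the plate's side pin, and after letting go holds the plate at 0 to 0.015: push a little past level.
- bolt (a joint): Travel, m, of the brass spring bolt in the dark housing on the press's +y side. 0 = fully out. On the way down the plate's side pin pushes it back by up to 0.010, then it springs out to 0 again over the pin. Plate level with the bolt at 0 = caught.
- bolt_tip (a point): Point of the bolt's bevelled nose; when out at press frame (-20, 66, 72).
- yoke (a joint): Swing angle, rad, of the steel bail about its pivot line along press y through press frame (-64, 0, 45). 0 = lying flat towards the robot (-x), 1.57 = upright, 1.85 = hooked, 2.05 = stop, leaning over the plate. Turns freely; falls back flat if let go before upright.
- bail (a joint): How far, m, the bail is drawn out along its slotted legs, 0 to 0.024: the bar's centre is 0.070 plus this from the pivot line. Slides loosely (starts at 0 to 0.012) and sinks by its weight when upright. Hooked: about 0.004. A pinched bar rolls between the fingers by some mm as the bail swings, so check this on the way up.
- bail_bar (a point): Centre of the bail's round crossbar: diameter 10, along press y, 100 long, legs at y -51 and 51. Lying flat it is 45 above the bench with only the bench beneath, so it can be pinched from above at its middle, fingers closing along press x. The bail weighs about 0.13 kg.
- hook_seat (a point): Midway between the two hooks, where the hooked bar's centre lies; plate level: press frame (-44, 0, 116). Hooks: steel posts on the plate at y -36 and 36, 10 wide, each with a 14 wide slot open upward; front wall (hook tip) 5 above this point, back wall 15. Draw the bar out to about 87 (83 to 94) from the pivot line to swing over the tips, then lower it to 74.
- nut: Brass compression nut, hexagon 60 across flats, 56 high. Bystander. Origin under its centre.
- sleeve_a: Copper ferrule sleeve, tube of 48 diameter, 75 high, standing. Bystander. Origin under its centre.
- sleeve_b: Second copper ferrule sleeve, as the first. Bystander. Origin under its centre.
- insulator: Tan ribbed ceramic insulator, 64 diameter, 90 high, standing. Bystander. Origin under its centre.

How it is judged:
By the outcome, as a careful person would: the job done as asked, in the order asked, and still so for the second after the job is handed in, with the robot touching nothing.
It also fails if it takes over 59 s, if anything falls off the work surface, if the arm or the gripper's body presses on something with over 40 N, if the wrist force passes 120 N, or if a joint passes its speed limit or range.

## Working session

There is one attempt and no reset: what is moved stays moved. The work goes in short steps, Python scripts to look and compute and a tool call to move; the robot and the scene stay as the last step left them, time stands still between calls to the robot, and variables do not carry over. Pictures are saved under pics/ and viewed, at most 10 in all, crops included, and the job is handed in when it is done.

Besides the shell and the picture viewer there is one more tool, called as name([rows], argument=value, ...), one row to a line, values as JSON. carry_out: Moves the arm, as the interface text tells. Its arguments: {"type":"object","properties":{"motion":{"type":"array","items":{"type":"object","properties":{"dp":{"type":"array","items":{"type":"number"}},"twist":{"type":"array","items":{"type":"number"}},"gripper":{"type":"number"}}}}},"required":["motion"]}

```bash
mkdir -p pics; python3 - <<'E'
from rig import status, imaging, manip
import cv2,numpy as np
for n in("scene","top"):
    d=imaging.get_image(n); cv2.imwrite(f"pics/{n}0.png",d["image"][:,:,::-1])
    np.savez(f"{n}0.npz",**d)
    print(n,d["fx"],d["fy"],d["cx"],d["cy"],np.round(d["R"],4).tolist(),np.round(d["t"],4).tolist())
print(status.get_state(),manip.grasp_offset)
E
```

```text
scene 445.80742442024973 445.80742442024973 245.70427581862396 191.589870735521 [[0.9355, 0.3533, -0.005], [0.3345, -0.8901, -0.3097], [-0.1139, 0.2881, -0.9508]] [-0.6066, -0.1312, 1.2851]
top 394.64142530669227 394.64142530669227 255.7842547695999 188.98488299362117 [[-0.0646, -0.9979, 0.0051], [-0.9776, 0.0623, -0.2008], [0.2001, -0.018, -0.9796]] [0.0619, 0.6449, 1.0603]
{'time_s': 0.1, 'joints': array([ 1.09089651e+00,  1.58975901e-01,  1.59809820e+00, -1.81418271e-06,
        1.38620425e+00, -2.10133638e-01]), 'qd': array([ 0.0007482 , -0.00164716, -0.00154497, -0.00052861,  0.00224852,
       -0.00098424]), 'effort': array([-5.18032066e-04, -3.86504710e+01, -3.22958457e+01,  7.02665001e-02,
        3.39724647e-02, -8.03120224e-05]), 'ee_pos': array([0.15301413, 0.55368123, 0.21372713]), 'eef_rot': array([-2.84223476e-04,  1.34474250e-01,  9.90916730e-01, -7.93482598e-04]), 'contact_force': array([-0.27873624, -0.16818299,  0.58424079]), 'ft_torque': array([-0.02501207, -0.00286266, -0.00994923]), 'grip_force': 0.0, 'opening': 0.09195759334040096} 0.0187
```

View pics/scene0.png

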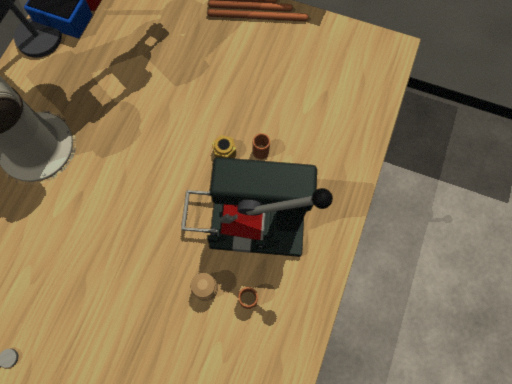

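View pics/top0.png

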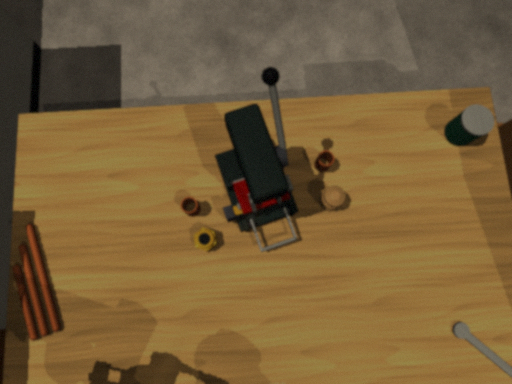

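The scene view shows the press at about (260,207) with the flat bail at (185–212, 192–234). In the top view the bail is at (250–300, 210–250) and the dark head at (257,155). I'll enlarge both to pick points.

```bash
python3 - <<'E'
import cv2,numpy as np
a=cv2.imread("pics/scene0.png")[145:275,170:340]; b=cv2.imread("pics/top0.png")[95:265,205:345]
a=cv2.resize(a,None,fx=3,fy=3,interpolation=cv2.INTER_CUBIC)
b=cv2.resize(b,None,fx=2,fy=3,interpolation=cv2.INTER_CUBIC)
c=np.zeros((510,800,3),np.uint8);c[:390,:510]=a;c[:,515:795]=b
c=cv2.convertScaleAbs(c,alpha=1.8,beta=20)
cv2.imwrite("pics/crop.png",c)
E
```

```text
(no output)
```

View pics/crop.png

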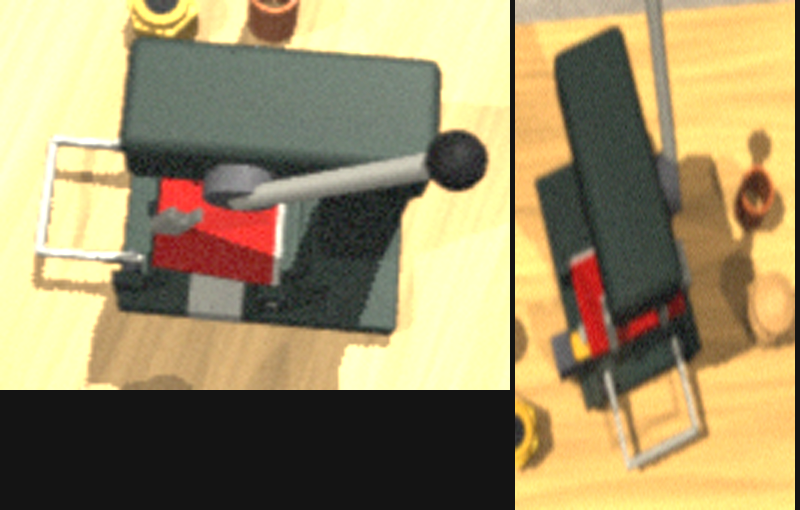

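The crop shows the bail bar ends: scene px (187.7,192.3) and (184.3,228), top px (263.5,250) and (297,239). The base corners are visible in both views.

```bash
cat > h.py <<'E'
import numpy as np,cv2
from scipy.optimize import least_squares
from scipy.spatial.transform import Rotation as Ro
C={n:dict(np.load(f"{n}0.npz")) for n in("scene","top")}
def proj(n,X):
    d=C[n];c=d["R"]@np.asarray(X)+d["t"];return np.array([d["fx"]*c[0]/c[2]+d["cx"],d["fy"]*c[1]/c[2]+d["cy"]])
def ray(n,p,z):
    d=C[n];r=d["R"].T@np.array([(p[0]-d["cx"])/d["fx"],(p[1]-d["cy"])/d["fy"],1]);o=-d["R"].T@d["t"];return o+r*(z-o[2])/r[2]
def tri(p,q):
    return least_squares(lambda X:np.r_[proj("scene",X)-p,proj("top",X)-q],[.5,.1,.05]).x
E
python3 - <<'E'
from h import *
S=lambda x,y:(170+x/3,145+y/3)
T=lambda x,y:(205+(x-515)/2,95+y/3)
L=tri(S(53,142),T(632,465));Rr=tri(S(43,250),T(699,432))
print("bar",L,Rr,np.linalg.norm(L-Rr))
m=(L+Rr)/2;print(m)
ob=[("scene",S(118,310),(-75,-90,30)),("scene",S(395,330),(170,-90,30)),("top",T(597,408),(-75,90,30)),("top",T(538,182),(170,90,30)),("top",T(697,355),(-75,-90,30)),
("scene",S(137,40),(-54,42,340)),("scene",S(438,63),(160,42,340)),("top",T(557,60),(160,42,340)),("top",T(620,30),(160,-42,340)),("top",T(680,290),(-54,-42,340)),("top",T(610,310),(-54,42,340))]
def W(v,P):
    c,s=np.cos(v[2]),np.sin(v[2]);P=np.array(P)/1000;return np.array([v[0]+c*P[0]-s*P[1],v[1]+s*P[0]+c*P[1],P[2]])
def f(v):
    r=[proj(n,W(v,P))-p for n,p,P in ob]
    r+=[proj("scene",W(v,(-v[3]*1000,51,45)))-S(53,142),proj("scene",W(v,(-v[3]*1000,-51,45)))-S(43,250),proj("top",W(v,(-v[3]*1000,51,45)))-T(632,465),proj("top",W(v,(-v[3]*1000,-51,45)))-T(699,432)]
    return np.ravel(r)
s=least_squares(f,[m[0]+.13,m[1],.2,.14],loss="soft_l1");v=s.x
print("press",v,np.degrees(v[2]));print(np.round(f(v).reshape(-1,2),1).tolist())
np.save("press.npy",v)
for P in[(-64,0,45),(-48,0,70),(-38,0,110),(-44,0,116)]:print(P,W(v,P))
E
```

```text
bar [0.47676865 0.01162988 0.04830621] [ 0.5040081  -0.08301251  0.04300137] 0.09862713064813906
[ 0.49038837 -0.03569132  0.04565379]
press [0.62780259 0.00314494 0.27103099 0.14335843] 15.528932071877795
[[-2.5, -0.8], [-0.7, 0.9], [-4.8, 0.9], [-1.7, -1.1], [3.8, -1.8], [-4.4, -3.0], [0.7, -2.0], [-2.7, -2.9], [1.3, -4.5], [4.4, -2.9], [2.4, 3.1], [-0.5, -0.1], [-2.3, 1.0], [-1.5, -0.2], [-1.1, -1.2]]
(-64, 0, 45) [ 0.56613889 -0.01398946  0.045     ]
(-48, 0, 70) [ 0.58155481 -0.00970586  0.07      ]
(-38, 0, 110) [ 0.59118977 -0.00702861  0.11      ]
(-44, 0, 116) [ 0.5854088  -0.00863496  0.116     ]
```

```bash
cat >> h.py <<'E'
from rig import status,imaging,manip
YAW=np.radians(15.8)
O=np.array([.6278,.0031]) 
cy,sy=np.cos(YAW),np.sin(YAW)
# keep lateral from the bar midpoint
_m=np.array([.4904,-.0357]);_n=np.array([-sy,cy]);O=O+_n*(_n@(_m-O))
def W(p): p=np.array(p)/1000;return np.array([O[0]+cy*p[0]-sy*p[1],O[1]+sy*p[0]+cy*p[1],p[2]])
def P(w): d=np.asarray(w)[:2]-O;return np.array([cy*d[0]+sy*d[1],-sy*d[0]+cy*d[1],w[2]])*1000
def rot(lean,cfg):
    """cfg A: tool y in the press x-z plane (+x); B: tool y = press +y. lean deg, top towards robot"""
    l=np.radians(lean);z=np.array([np.sin(l),0,-np.cos(l)])
    y=np.array([np.cos(l),0,np.sin(l)]) if cfg=="A" else np.array([0,1.,0])
    M=np.c_[np.cross(y,z),y,z];return Ro.from_matrix(Ro.from_euler("z",YAW).as_matrix()@M)
def cur():
    s=status.get_state();q=s["eef_rot"];return s,s["ee_pos"],Ro.from_quat(np.r_[q[1:],q[0]])
def rows(start,goal,n):
    (p,R),(pg,Rg)=start,goal
    rv=(R.inv()*Rg).as_rotvec()/n;R0=R;out=[]
    for k in range(1,n+1):
        dp=R.inv().apply(p*0+start[0]+(pg-start[0])*k/n-p)*100;dp=np.round(dp,2)
        tw=np.round(np.degrees((R.inv()*(R0*Ro.from_rotvec(rv*k))).as_rotvec()),1)
        p=p+R.apply(dp/100);R=R*Ro.from_rotvec(np.radians(tw));out.append((dp.tolist(),tw.tolist()))
    return out,(p,R)
def show(s,goal,n):
    o,e=rows(s,goal,n)
    for i,(d,t) in enumerate(o):print(i,d,t)
    return e
def rep():
    s,p,R=cur();l=R.as_matrix()[:,2]
    print("t",round(s["time_s"],2),"press",P(p).round(1),"z",(Ro.from_euler("z",-YAW).apply(l)).round(3),"F",s["contact_force"].round(1),"open",round(s["opening"]*1e3,1),"j",s["joints"].round(2))
E
python3 - <<'E'
from h import *
print(O,W((-64,0,45)),W((-134,0,45)))
s,p,R=cur()
e=show((p,R),(W((-240,0,240)),rot(20,"B")),15)
e=show(e,(W((-110,0,150)),rot(40,"B")),5)
E
```

```text
[0.62777897 0.00317433] [ 0.56619702 -0.01425161  0.045     ] [ 0.49884176 -0.03331122  0.045     ]
0 [-2.66, -3.52, -0.17] [-0.4, -1.3, -2.1]
1 [-2.53, -3.62, -0.14] [-0.3, -1.3, -2.0]
2 [-2.41, -3.71, -0.1] [-0.4, -1.3, -2.1]
3 [-2.28, -3.79, -0.07] [-0.4, -1.3, -2.0]
4 [-2.14, -3.86, -0.05] [-0.3, -1.3, -2.1]
5 [-1.99, -3.94, -0.02] [-0.4, -1.3, -2.1]
6 [-1.86, -4.02, -0.01] [-0.4, -1.3, -2.0]
7 [-1.71, -4.07, 0.01] [-0.4, -1.3, -2.1]
8 [-1.56, -4.13, 0.01] [-0.3, -1.3, -2.1]
9 [-1.41, -4.19, 0.03] [-0.4, -1.3, -2.0]
10 [-1.26, -4.24, 0.03] [-0.4, -1.3, -2.1]
11 [-1.1, -4.28, 0.02] [-0.3, -1.3, -2.0]
12 [-0.96, -4.31, 0.02] [-0.4, -1.3, -2.1]
13 [-0.79, -4.35, 0.02] [-0.4, -1.3, -2.1]
14 [-0.63, -4.37, -0.0] [-0.3, -1.3, -2.0]
0 [-1.83, 0.0, 2.58] [-0.0, -4.0, -0.0]
1 [-1.65, 0.0, 2.7] [-0.0, -4.0, -0.0]
2 [-1.45, 0.0, 2.81] [-0.0, -4.0, -0.0]
3 [-1.25, 0.01, 2.9] [-0.0, -4.0, -0.0]
4 [-1.05, -0.0, 2.99] [-0.0, -4.0, -0.0]
```

carry_out([
  {"dp": [-2.6,-3.5,-0.2],"twist": [-0.4,-1.3,-2.1],"gripper": 0},
  {"dp": [-2.5,-3.6,-0.1],"twist": [-0.4,-1.3,-2.1],"gripper": 0},
  {"dp": [-2.4,-3.7,-0.1],"twist": [-0.4,-1.3,-2.1],"gripper": 0},
  {"dp": [-2.3,-3.8,-0.1],"twist": [-0.4,-1.3,-2.1],"gripper": 0},
  {"dp": [-2.1,-3.9,0],"twist": [-0.4,-1.3,-2.1],"gripper": 0},
])

```text
time_s: 0.6
ee_pos: [0.2339, 0.3477, 0.2222]
eef_rot: [0.059, 0.042, 0.997, 0.009]
contact_force: [1.2, -1.3, 1.3]
opening: 0.054
grip_force: 0.0
```

carry_out([
  {"dp": [-2,-3.9,0],"twist": [-0.4,-1.3,-2.1],"gripper": 0},
  {"dp": [-1.9,-4,0],"twist": [-0.4,-1.3,-2.1],"gripper": 0},
  {"dp": [-1.7,-4.1,0],"twist": [-0.4,-1.3,-2.1],"gripper": 0},
  {"dp": [-1.6,-4.1,0],"twist": [-0.4,-1.3,-2.1],"gripper": 0},
  {"dp": [-1.4,-4.2,0],"twist": [-0.4,-1.3,-2.1],"gripper": 0},
])

```text
time_s: 1.1
ee_pos: [0.3167, 0.1436, 0.2306]
eef_rot: [0.117, -0.05, 0.992, 0.019]
contact_force: [0.6, -0.1, 0.3]
opening: 0.0142
grip_force: 0.0
```

carry_out([
  {"dp": [-1.3,-4.2,0],"twist": [-0.4,-1.3,-2.1],"gripper": 0},
  {"dp": [-1.1,-4.3,0],"twist": [-0.4,-1.3,-2.1],"gripper": 0},
  {"dp": [-1,-4.3,0],"twist": [-0.4,-1.3,-2.1],"gripper": 0},
  {"dp": [-0.8,-4.3,0],"twist": [-0.4,-1.3,-2],"gripper": 0},
  {"dp": [-0.6,-4.4,0],"twist": [-0.4,-1.3,-2],"gripper": 0},
])

```text
time_s: 1.6
ee_pos: [0.4001, -0.0615, 0.2394]
eef_rot: [0.174, -0.139, 0.975, 0.028]
contact_force: [0.9, 0.2, -0.2]
opening: 0.0003
grip_force: 0.0
```

```bash
python3 - <<'E'
from h import *
rep()
for n in("scene","top"):
    d=imaging.get_image(n); cv2.imwrite(f"pics/{n}1.png",d["image"][:,:,::-1])
a=cv2.imread("pics/scene1.png")[145:275,170:330]; b=cv2.imread("pics/top1.png")[150:265,215:335]
a=cv2.resize(a,(800,650),interpolation=cv2.INTER_CUBIC)[:600]
cv2.imwrite("pics/c1.png",cv2.convertScaleAbs(a,alpha=1.5,beta=20))
b=cv2.imread("pics/top0.png")[150:265,215:335]
cv2.imwrite("pics/c2.png",cv2.convertScaleAbs(cv2.resize(b,None,fx=5,fy=5,interpolation=cv2.INTER_CUBIC),alpha=1.7,beta=30))
s,p,R=cur()
e=show((p,R),(W((-110,0,150)),rot(40,"B")),5)
e=show(e,(W((-30,0,130)),rot(40,"B")),5)
E
```

```text
t 1.6 press [-2.367e+02 -2.000e-01  2.394e+02] z [ 0.346  0.009 -0.938] F [ 0.9  0.2 -0.2] open 0.3 j [-0.71 -0.65  2.25  0.31  1.36 -2.6 ]
0 [-1.79, 0.04, 2.54] [0.1, -4.0, -0.1]
1 [-1.6, 0.04, 2.66] [0.1, -4.0, -0.0]
2 [-1.42, 0.04, 2.76] [0.1, -4.0, -0.1]
3 [-1.22, 0.05, 2.86] [0.1, -3.9, -0.0]
4 [-1.02, 0.05, 2.93] [0.0, -4.0, -0.0]
0 [-0.97, 0.0, 1.34] [0.0, -0.0, -0.0]
1 [-0.97, 0.0, 1.33] [0.0, -0.0, -0.0]
2 [-0.97, 0.0, 1.34] [0.0, -0.0, -0.0]
3 [-0.96, 0.0, 1.33] [0.0, -0.0, -0.0]
4 [-0.97, 0.0, 1.34] [0.0, -0.0, -0.0]
```

View pics/c2.png

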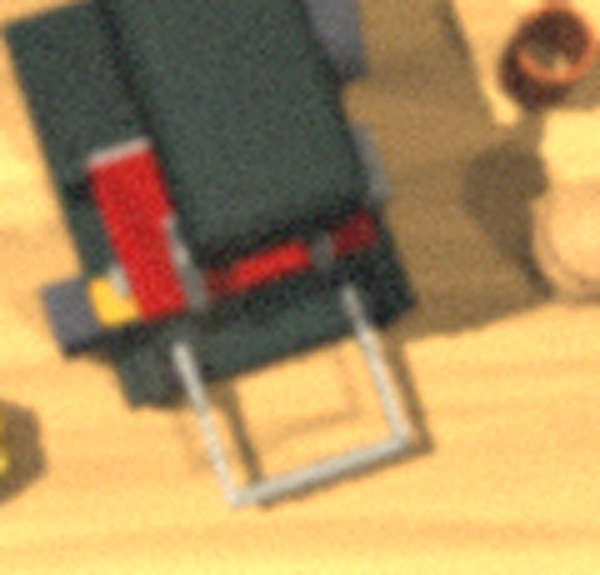

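The enlarged top view shows the front base corners at top px (242,231) and (297.4,211), and the bail bar ends at (262.4,249.4) and (296,238). I'll refit the pose from these.

```bash
python3 - <<'E'
from h import *
S=lambda x,y:(170+x/3,145+y/3)
ob=[("scene",S(118,310),(-75,-90,30)),("scene",S(395,330),(170,-90,30)),("top",(242,231),(-75,90,30)),("top",(297.4,211),(-75,-90,30)),("top",(216,154.5),(170,90,30)),
("scene",S(53,142),(None,51,45)),("scene",S(43,250),(None,-51,45)),("top",(262.4,249.4),(None,51,45)),("top",(296,238),(None,-51,45))]
def Wv(v,P):
    c,s=np.cos(v[2]),np.sin(v[2]);P=np.array([-v[3]*1000 if q is None else q for q in P])/1000;return np.array([v[0]+c*P[0]-s*P[1],v[1]+s*P[0]+c*P[1],P[2]])
f=lambda v:np.ravel([proj(n,Wv(v,P))-p for n,p,P in ob])
s=least_squares(f,[.628,.003,.27,.14],loss="soft_l1");v=s.x
print(v,np.degrees(v[2]));print(np.round(f(v).reshape(-1,2),1).tolist())
for n,p,Q in ob[:5]: print(n,Q,P(ray(n,p,.03)).round(1))
E
```

```text
[0.62993843 0.00420182 0.27625543 0.14408117] 15.828270176635783
[[-1.4, -0.7], [0.4, 0.4], [-1.0, 0.3], [2.0, -0.3], [-1.8, -0.4], [-0.0, 0.0], [-1.6, 1.2], [-0.5, -0.1], [-0.2, -0.8]]
scene (-75, -90, 30) [-68.8 -91.3  30. ]
scene (170, -90, 30) [171.3 -88.4  30. ]
top (-75, 90, 30) [-72.8  87.3  30. ]
top (-75, -90, 30) [-71.6 -83.8  30. ]
top (170, 90, 30) [169.5  85.8  30. ]
```

carry_out([
  {"dp": [-1.8,0,2.5],"twist": [0,-4,0],"gripper": 0},
  {"dp": [-1.6,0,2.7],"twist": [0,-4,0],"gripper": 0},
  {"dp": [-1.4,0,2.8],"twist": [0,-4,0],"gripper": 0},
  {"dp": [-1.2,0,2.9],"twist": [0,-4,0],"gripper": 0},
  {"dp": [-1,0,2.9],"twist": [0,-4,0],"gripper": 0},
])

```text
time_s: 2.2
ee_pos: [0.5225, -0.0214, 0.1495]
eef_rot: [0.34, -0.132, 0.93, 0.053]
contact_force: [0.3, 0.0, 0.3]
opening: 0.0004
grip_force: 0.0
```

```bash
sed -i 's/^O=np.array.*/O=np.array([.6299,.0042])/' h.py; python3 - <<'E'
from h import *
rep(); s,p,R=cur()
e=show((p,R),(W((-28,0,130)),rot(40,"B")),5)
e=show(e,(W((-28,0,100)),rot(40,"B")),5)
E
```

```text
t 2.2 press [-110.3    5.   149.5] z [ 0.646  0.012 -0.763] F [0.3 0.  0.3] open 0.4 j [-0.62 -0.37  2.38  0.77  0.82 -2.92]
0 [-1.0, -0.12, 1.36] [0.1, 0.1, 0.0]
1 [-1.01, -0.11, 1.36] [0.2, 0.0, 0.0]
2 [-1.01, -0.11, 1.36] [0.1, 0.1, 0.0]
3 [-1.01, -0.11, 1.36] [0.1, 0.0, 0.1]
4 [-1.01, -0.11, 1.35] [0.2, 0.1, -0.0]
0 [0.39, 0.0, 0.46] [-0.0, -0.0, -0.0]
1 [0.38, 0.0, 0.46] [-0.0, -0.0, -0.0]
2 [0.39, 0.0, 0.46] [-0.0, -0.0, -0.0]
3 [0.38, 0.0, 0.46] [-0.0, -0.0, -0.0]
4 [0.39, 0.0, 0.46] [-0.0, -0.0, -0.0]
```

carry_out([
  {"dp": [-1,-0.1,1.4],"twist": [0.1,0,0],"gripper": 0},
  {"dp": [-1,-0.1,1.4],"twist": [0.1,0,0],"gripper": 0},
  {"dp": [-1,-0.1,1.3],"twist": [0.1,0,0],"gripper": 0},
  {"dp": [-1,-0.1,1.3],"twist": [0.1,0,0],"gripper": 0},
  {"dp": [-1,-0.1,1.3],"twist": [0.1,0,0],"gripper": 0},
])

```text
time_s: 2.7
ee_pos: [0.6017, -0.003, 0.1306]
eef_rot: [0.339, -0.131, 0.93, 0.049]
contact_force: [-0.8, 0.7, -0.5]
opening: 0.0003
grip_force: 0.0
```

```bash
python3 - <<'E'
from h import *
rep(); s,p,R=cur()
b=imaging.get_image("top")["image"][150:265,215:335,::-1];a=imaging.get_image("scene")["image"][145:265,190:310,::-1]
r=lambda i:cv2.resize(i,(400,400),interpolation=cv2.INTER_CUBIC)
cv2.imwrite("pics/c3.png",cv2.convertScaleAbs(np.hstack([r(a),r(b)]),alpha=1.7,beta=30))
e=show((p,R),(W((-28,0,100)),rot(40,"B")),5)
E
```

```text
t 2.7 press [-29.1   1.1 130.6] z [ 0.644  0.005 -0.765] F [-0.8  0.7 -0.5] open 0.3 j [-0.45 -0.09  2.19  0.8   0.64 -2.86]
0 [0.38, -0.02, 0.48] [0.1, 0.0, 0.0]
1 [0.38, -0.03, 0.48] [0.0, 0.0, 0.0]
2 [0.37, -0.02, 0.49] [0.1, 0.1, 0.0]
3 [0.38, -0.02, 0.48] [0.0, -0.0, 0.1]
4 [0.38, -0.03, 0.48] [0.1, -0.0, -0.0]
```

View pics/c3.png

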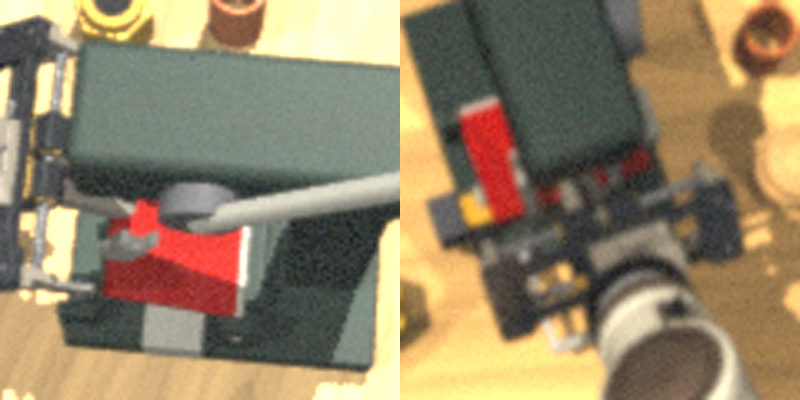

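The picture shows the closed fingers between the hooks just above the red plate (right panel, about (575,190)). I'll press straight down in steps.

carry_out([
  {"dp": [0.4,0,0.5],"twist": [0,0,0],"gripper": 0},
  {"dp": [0.4,0,0.5],"twist": [0,0,0],"gripper": 0},
  {"dp": [0.4,0,0.5],"twist": [0,0,0],"gripper": 0},
  {"dp": [0.4,0,0.4],"twist": [0,0,0],"gripper": 0},
  {"dp": [0.4,0,0.4],"twist": [0,0,0],"gripper": 0},
])

```text
time_s: 3.3
ee_pos: [0.6015, -0.0055, 0.1009]
eef_rot: [0.34, -0.13, 0.93, 0.048]
contact_force: [-1.3, 0.0, 6.1]
opening: 0.0001
grip_force: 2.5
```

carry_out([
  {"dp": [0.2,0,0.25],"twist": [0,0,0],"gripper": 0},
  {"dp": [0.2,0,0.25],"twist": [0,0,0],"gripper": 0},
  {"dp": [0.2,0,0.25],"twist": [0,0,0],"gripper": 0},
  {"dp": [0.2,0,0.25],"twist": [0,0,0],"gripper": 0},
  {"dp": [0,0,0],"twist": [0,0,0],"gripper": 0},
])

```text
time_s: 3.8
ee_pos: [0.6032, -0.0052, 0.0909]
eef_rot: [0.34, -0.129, 0.931, 0.047]
contact_force: [-2.4, -2.9, 8.0]
opening: 0.0004
grip_force: 3.6
```

```bash
python3 - <<'E'
from h import *
rep()
E
```

```text
t 3.8 press [-28.3  -1.4  90.9] z [ 0.644 -0.001 -0.765] F [-2.4 -2.9  8. ] open 0.4 j [-0.45  0.    2.2   0.91  0.57 -3.  ]
```

j6 is at its limit, so I'll turn the tool about its own axis to back off before pressing further.

carry_out([
  {"dp": [0,0,0],"twist": [0,0,3],"gripper": 0},
  {"dp": [0,0,0],"twist": [0,0,3],"gripper": 0},
  {"dp": [0,0,0],"twist": [0,0,3],"gripper": 0},
  {"dp": [0,0,0],"twist": [0,0,3],"gripper": 0},
  {"dp": [0,0,0],"twist": [0,0,0],"gripper": 0},
])

```text
time_s: 4.3
ee_pos: [0.6042, -0.0065, 0.0919]
eef_rot: [0.334, -0.03, 0.939, 0.081]
contact_force: [1.9, -4.2, 7.4]
opening: 0.0001
grip_force: 3.4
```

```bash
python3 - <<'E'
from h import *
rep(); s,p,R=cur()
q=P(p);e=show((p,R),(W((-28,0,q[2]-10)),R),5)
E
```

```text
t 4.3 press [-27.6  -2.8  91.9] z [ 0.645 -0.004 -0.764] F [ 1.9 -4.2  7.4] open 0.1 j [-0.45  0.    2.2   0.91  0.57 -2.78]
0 [0.14, 0.03, 0.15] [0.0, 0.0, 0.0]
1 [0.15, 0.03, 0.15] [0.0, 0.0, 0.0]
2 [0.14, 0.02, 0.14] [0.0, 0.0, 0.0]
3 [0.15, 0.03, 0.15] [0.0, 0.0, 0.0]
4 [0.14, 0.03, 0.15] [0.0, 0.0, 0.0]
```

carry_out([
  {"dp": [0.14,0.03,0.15],"twist": [0,0,0],"gripper": 0},
  {"dp": [0.14,0.03,0.15],"twist": [0,0,0],"gripper": 0},
  {"dp": [0.14,0.03,0.15],"twist": [0,0,0],"gripper": 0},
  {"dp": [0.14,0.03,0.15],"twist": [0,0,0],"gripper": 0},
  {"dp": [0.14,0.03,0.15],"twist": [0,0,0.5],"gripper": 0},
])

```text
time_s: 4.8
ee_pos: [0.6041, -0.005, 0.0828]
eef_rot: [0.335, -0.026, 0.939, 0.081]
contact_force: [-0.7, -6.0, 9.5]
opening: 0.0001
grip_force: 5.0
```

```bash
python3 - <<'E'
from h import *
rep()
E
```

```text
t 4.8 press [-27.3  -1.5  82.8] z [ 0.646 -0.007 -0.763] F [-0.7 -6.   9.5] open 0.1 j [-0.45  0.02  2.21  0.95  0.55 -2.81]
```

carry_out([
  {"dp": [0.1,0,0.1],"twist": [0,0,0],"gripper": 0},
  {"dp": [0.07,0,0.08],"twist": [0,0,0],"gripper": 0},
  {"dp": [0.07,0,0.08],"twist": [0,0,0],"gripper": 0},
  {"dp": [0.07,0,0.08],"twist": [0,0,0],"gripper": 0},
  {"dp": [0.07,0,0.08],"twist": [0,0,0],"gripper": 0},
])

```text
time_s: 5.3
ee_pos: [0.6035, -0.0041, 0.0769]
eef_rot: [0.334, -0.026, 0.939, 0.081]
contact_force: [0.1, -5.5, 6.7]
opening: 0.0004
grip_force: 3.8
```

```bash
python3 - <<'E'
from h import *
rep()
E
```

```text
t 5.3 press [-27.6  -0.4  76.9] z [ 0.646 -0.006 -0.763] F [ 0.1 -5.5  6.7] open 0.4 j [-0.44  0.03  2.21  0.96  0.54 -2.83]
```

carry_out([
  {"dp": [0.05,0,0.06],"twist": [0,0,0],"gripper": 0},
  {"dp": [0.05,0,0.06],"twist": [0,0,0],"gripper": 0},
  {"dp": [0.05,0,0.06],"twist": [0,0,0],"gripper": 0},
  {"dp": [0,0,0],"twist": [0,0,0],"gripper": 0},
  {"dp": [0,0,0],"twist": [0,0,0],"gripper": 0},
])

```text
time_s: 5.8
ee_pos: [0.6036, -0.004, 0.0747]
eef_rot: [0.334, -0.026, 0.939, 0.081]
contact_force: [-1.2, -6.4, 9.4]
opening: 0.0006
grip_force: 4.8
```

```bash
python3 - <<'E'
from h import *
rep()
np.save("d.npy",0)
b=imaging.get_image("top")["image"][150:265,215:335,::-1];a=imaging.get_image("scene")["image"][145:265,190:310,::-1]
r=lambda i:cv2.resize(i,(400,400),interpolation=cv2.INTER_CUBIC)
cv2.imwrite("pics/c4.png",cv2.convertScaleAbs(np.hstack([r(a),r(b)]),alpha=1.7,beta=30))
E
```

```text
t 5.8 press [-27.5  -0.3  74.7] z [ 0.646 -0.007 -0.763] F [-1.2 -6.4  9.4] open 0.6 j [-0.44  0.04  2.21  0.97  0.53 -2.84]
```

View pics/c4.png

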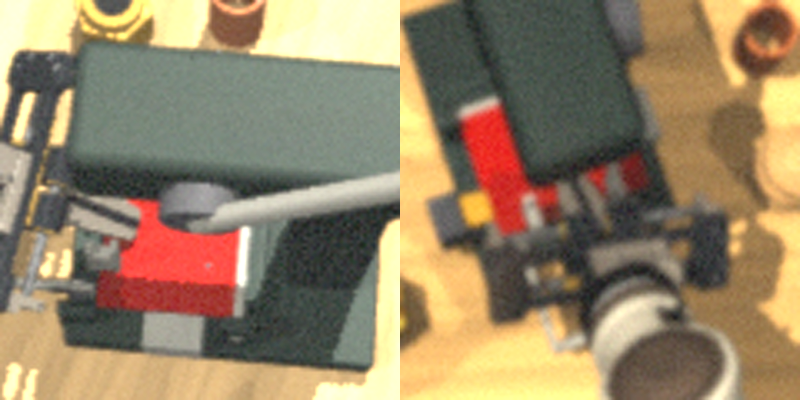

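The plate looks nearly level, with the brass bolt at right-panel (478,208). I'll push slightly further.

carry_out([
  {"dp": [0.05,0,0.06],"twist": [0,0,0],"gripper": 0},
  {"dp": [0,0,0],"twist": [0,0,0],"gripper": 0},
  {"dp": [0.05,0,0.06],"twist": [0,0,0],"gripper": 0},
  {"dp": [0,0,0],"twist": [0,0,0],"gripper": 0},
  {"dp": [0,0,0],"twist": [0,0,0],"gripper": 0},
])

```text
time_s: 6.4
ee_pos: [0.6036, -0.004, 0.0732]
eef_rot: [0.334, -0.026, 0.939, 0.081]
contact_force: [-2.8, -7.2, 9.4]
opening: 0.0003
grip_force: 5.0
```

```bash
cat >> h.py <<'E'
def brass():
    im=imaging.get_image("top")["image"];h=cv2.cvtColor(im,cv2.COLOR_RGB2HSV)
    m=cv2.inRange(h,(18,140,60),(32,255,255));m[:, :222]=0;m[:,250:]=0;m[:195]=0;m[222:]=0
    y,x=np.nonzero(m);print("brass px",len(x),x.min() if len(x) else 0,x.max() if len(x) else 0,x.mean() if len(x) else 0)
E
python3 - <<'E'
from h import *
rep();brass()
E
```

```text
t 6.4 press [-27.5  -0.3  73.2] z [ 0.646 -0.007 -0.763] F [-2.8 -7.2  9.4] open 0.3 j [-0.44  0.04  2.21  0.98  0.53 -2.85]
brass px 109 222 241 232.93577981651376
```

carry_out([
  {"dp": [0.06,0,0.08],"twist": [0,0,0],"gripper": 0},
  {"dp": [0,0,0],"twist": [0,0,0],"gripper": 0},
  {"dp": [0.06,0,0.08],"twist": [0,0,0],"gripper": 0},
  {"dp": [0,0,0],"twist": [0,0,0],"gripper": 0},
  {"dp": [0,0,0],"twist": [0,0,0],"gripper": 0},
])

```text
time_s: 6.95
ee_pos: [0.6038, -0.0039, 0.0717]
eef_rot: [0.335, -0.026, 0.939, 0.081]
contact_force: [-8.0, -7.7, 15.6]
opening: 0.0006
grip_force: 8.2
```

```bash
python3 - <<'E'
from h import *
rep();brass()
E
```

```text
t 6.95 press [-27.3  -0.3  71.7] z [ 0.646 -0.008 -0.763] F [-8.  -7.7 15.6] open 0.6 j [-0.44  0.05  2.21  0.98  0.53 -2.86]
brass px 99 222 241 232.989898989899
```

carry_out([
  {"dp": [0.03,0,0.03],"twist": [0,0,0],"gripper": 0},
  {"dp": [0,0,0],"twist": [0,0,0],"gripper": 0},
  {"dp": [-0.25,0,-0.3],"twist": [0,0,0],"gripper": 0},
  {"dp": [-0.25,0,-0.3],"twist": [0,0,0],"gripper": 0},
  {"dp": [0,0,0],"twist": [0,0,0],"gripper": 0},
])

```text
time_s: 7.5
ee_pos: [0.602, -0.0023, 0.0769]
eef_rot: [0.333, -0.027, 0.939, 0.083]
contact_force: [2.2, -2.9, 6.7]
opening: 0.0006
grip_force: 3.1
```

```bash
python3 - <<'E'
from h import *
rep();brass()
E
```

```text
t 7.5 press [-28.6   1.8  76.9] z [ 0.644 -0.002 -0.765] F [ 2.2 -2.9  6.7] open 0.6 j [-0.44  0.03  2.21  0.96  0.54 -2.83]
brass px 107 222 241 233.0
```

carry_out([
  {"dp": [-0.15,0,-0.2],"twist": [0,0,0],"gripper": 0},
  {"dp": [0,0,0],"twist": [0,0,0],"gripper": 0},
  {"dp": [0,0,0],"twist": [0,0,0],"gripper": 0},
  {"dp": [0,0,0],"twist": [0,0,0],"gripper": 0},
  {"dp": [0,0,0],"twist": [0,0,0],"gripper": 0},
])

```text
time_s: 8.05
ee_pos: [0.6003, -0.001, 0.0774]
eef_rot: [0.331, -0.027, 0.94, 0.085]
contact_force: [1.0, -0.8, 3.0]
opening: 0.0006
grip_force: 1.1
```

```bash
python3 - <<'E'
from h import *
rep();brass()
E
```

```text
t 8.05 press [-29.9   3.5  77.4] z [ 0.642  0.002 -0.767] F [ 1.  -0.8  3. ] open 0.6 j [-0.44  0.03  2.21  0.95  0.55 -2.82]
brass px 105 222 241 232.8190476190476
```

carry_out([
  {"dp": [-0.2,0,-0.25],"twist": [0,0,0],"gripper": 0},
  {"dp": [-0.2,0,-0.25],"twist": [0,0,0],"gripper": 0},
  {"dp": [-0.2,0,-0.25],"twist": [0,0,0],"gripper": 0},
  {"dp": [0,0,0],"twist": [0,0,0],"gripper": 0},
  {"dp": [0,0,0],"twist": [0,0,0],"gripper": 0},
])

```text
time_s: 8.6
ee_pos: [0.6006, -0.0024, 0.0874]
eef_rot: [0.331, -0.027, 0.939, 0.084]
contact_force: [0.6, -0.4, 1.1]
opening: 0.0001
grip_force: 0.0
```

```bash
python3 - <<'E'
from h import *
rep();brass()
s,p,R=cur()
e=show((p,R),(W((-34,0,104)),rot(40,"B")),5)
b=imaging.get_image("top")["image"][150:265,215:335,::-1];a=imaging.get_image("scene")["image"][145:265,190:310,::-1]
r=lambda i:cv2.resize(i,(400,400),interpolation=cv2.INTER_CUBIC)
cv2.imwrite("pics/c5.png",cv2.convertScaleAbs(np.hstack([r(a),r(b)]),alpha=1.7,beta=30))
E
```

```text
t 8.6 press [-30.    2.   87.4] z [ 0.642  0.002 -0.767] F [ 0.6 -0.4  1.1] open 0.1 j [-0.45  0.    2.21  0.92  0.57 -2.78]
brass px 101 222 241 232.86138613861385
0 [-0.16, -0.01, -0.31] [0.0, -0.0, -2.5]
1 [-0.16, -0.01, -0.3] [0.0, -0.0, -2.5]
2 [-0.16, -0.02, -0.31] [0.1, -0.0, -2.5]
3 [-0.16, -0.03, -0.31] [-0.0, -0.1, -2.5]
4 [-0.15, -0.03, -0.31] [0.0, 0.0, -2.5]
```

View pics/c5.png

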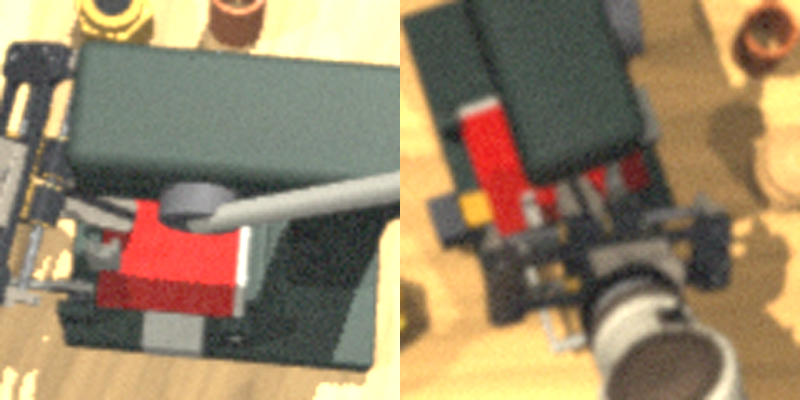

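The plate stays level with no force on the tool and the brass bolt shows full, so it has caught. Next I'll retreat and turn for the bail.

```bash
python3 - <<'E'
from h import *
s,p,R=cur()
e=(p+R.apply([0,0,-.15]),R)
print(P(e[0]))
e=show(e,(W((-180,0,200)),rot(25,"A")),15)
e=show(e,(W((-136,0,106)),rot(25,"A")),5)
E
```

```text
[-126.38832092    1.7590888   202.18369499]
0 [0.27, -0.07, -0.22] [0.8, 0.7, 5.1]
1 [0.27, -0.1, -0.21] [0.9, 0.6, 5.2]
2 [0.26, -0.13, -0.21] [0.8, 0.7, 5.1]
3 [0.26, -0.15, -0.21] [0.9, 0.7, 5.1]
4 [0.23, -0.18, -0.19] [0.8, 0.6, 5.2]
5 [0.23, -0.2, -0.2] [0.9, 0.7, 5.1]
6 [0.2, -0.23, -0.18] [0.8, 0.7, 5.1]
7 [0.19, -0.24, -0.19] [0.8, 0.6, 5.2]
8 [0.17, -0.26, -0.17] [0.9, 0.7, 5.1]
9 [0.15, -0.28, -0.17] [0.8, 0.7, 5.1]
10 [0.12, -0.3, -0.17] [0.9, 0.6, 5.2]
11 [0.09, -0.3, -0.16] [0.8, 0.7, 5.1]
12 [0.07, -0.32, -0.15] [0.9, 0.7, 5.2]
13 [0.05, -0.32, -0.15] [0.8, 0.6, 5.1]
14 [0.01, -0.33, -0.14] [0.9, 0.7, 5.1]
0 [0.0, 0.0, 2.08] [-0.0, -0.0, 0.0]
1 [0.0, 0.01, 2.07] [-0.0, -0.0, 0.0]
2 [0.0, 0.0, 2.08] [-0.0, -0.0, 0.0]
3 [0.0, 0.01, 2.07] [-0.0, -0.0, 0.0]
4 [0.0, 0.0, 2.08] [-0.0, -0.0, 0.0]
```

carry_out([
  {"dp": [0,0,-3],"twist": [0,0,0],"gripper": 0},
  {"dp": [0,0,-3],"twist": [0,0,0],"gripper": 0},
  {"dp": [0,0,-3],"twist": [0,0,0],"gripper": 0},
  {"dp": [0,0,-3],"twist": [0,0,0],"gripper": 0},
  {"dp": [0,0,-3],"twist": [0,0,0],"gripper": 0},
])

```text
time_s: 9.25
ee_pos: [0.507, -0.0289, 0.2029]
eef_rot: [0.331, -0.027, 0.94, 0.084]
contact_force: [1.1, 0.6, 0.8]
opening: 0.0007
grip_force: 0.0
```

carry_out([
  {"dp": [0.3,-0.1,-0.2],"twist": [0.85,0.66,5.13],"gripper": 2},
  {"dp": [0.3,-0.1,-0.2],"twist": [0.85,0.66,5.13],"gripper": 4},
  {"dp": [0.3,-0.1,-0.2],"twist": [0.85,0.66,5.13],"gripper": 4},
  {"dp": [0.2,-0.2,-0.2],"twist": [0.85,0.66,5.13],"gripper": 4},
  {"dp": [0.2,-0.2,-0.2],"twist": [0.85,0.66,5.13],"gripper": 4},
])

```text
time_s: 9.75
ee_pos: [0.4908, -0.0351, 0.2008]
eef_rot: [0.277, 0.194, 0.933, 0.121]
contact_force: [-0.3, -0.0, -0.5]
opening: 0.0384
grip_force: 0.0
```

carry_out([
  {"dp": [0.2,-0.2,-0.2],"twist": [0.85,0.66,5.13],"gripper": 4},
  {"dp": [0.2,-0.2,-0.2],"twist": [0.85,0.66,5.13],"gripper": 4},
  {"dp": [0.2,-0.2,-0.2],"twist": [0.85,0.66,5.13],"gripper": 4},
  {"dp": [0.2,-0.3,-0.2],"twist": [0.85,0.66,5.13],"gripper": 4},
  {"dp": [0.1,-0.3,-0.2],"twist": [0.85,0.66,5.13],"gripper": 4},
])

```text
time_s: 10.25
ee_pos: [0.4735, -0.0405, 0.2009]
eef_rot: [0.209, 0.402, 0.879, 0.15]
contact_force: [0.6, -0.5, -0.1]
opening: 0.0403
grip_force: 0.0
```

carry_out([
  {"dp": [0.1,-0.3,-0.2],"twist": [0.85,0.66,5.13],"gripper": 4},
  {"dp": [0.1,-0.3,-0.2],"twist": [0.85,0.66,5.13],"gripper": 4},
  {"dp": [0.1,-0.3,-0.2],"twist": [0.85,0.66,5.13],"gripper": 4},
  {"dp": [0,-0.3,-0.1],"twist": [0.85,0.66,5.13],"gripper": 4},
  {"dp": [0,-0.3,-0.1],"twist": [0.85,0.66,5.13],"gripper": 4},
])

```text
time_s: 10.75
ee_pos: [0.4571, -0.0462, 0.2009]
eef_rot: [0.131, 0.59, 0.778, 0.172]
contact_force: [-0.5, 0.0, 0.5]
opening: 0.0402
grip_force: 0.0
```

```bash
python3 - <<'E'
from h import *
rep();s,p,R=cur()
Rg=rot(25,"A");print((Rg.inv()*R).as_rotvec(degrees=True))
e=show((p,R),(W((-170,0,100)),Rg),5)
e=show(e,(W((-136,0,28)),Rg),5)
E
```

```text
t 10.75 press [-180.    -1.1  200.9] z [ 0.422 -0.002 -0.907] F [-0.5  0.   0.5] open 40.2 j [-0.61 -0.51  2.26  0.37  1.13 -1.  ]
[ 0.04155502 -0.10146203  0.15696976]
0 [0.02, -0.67, 1.91] [-0.0, 0.0, -0.0]
1 [0.03, -0.67, 1.92] [-0.0, 0.0, -0.1]
2 [0.02, -0.67, 1.91] [-0.0, 0.1, 0.0]
3 [0.02, -0.67, 1.91] [-0.0, -0.0, -0.0]
4 [0.02, -0.67, 1.92] [-0.0, 0.0, -0.1]
0 [0.0, 0.01, 1.59] [-0.0, 0.0, 0.0]
1 [0.0, 0.01, 1.59] [-0.0, 0.0, 0.0]
2 [0.0, 0.01, 1.6] [-0.0, 0.0, 0.0]
3 [0.0, 0.01, 1.59] [-0.0, 0.0, 0.0]
4 [0.0, 0.01, 1.59] [-0.0, 0.0, 0.0]
```

carry_out([
  {"dp": [0,-0.7,1.9],"twist": [0,0,0],"gripper": 4},
  {"dp": [0,-0.7,1.9],"twist": [0,0,0],"gripper": 4},
  {"dp": [0,-0.7,1.9],"twist": [0,0,0],"gripper": 4},
  {"dp": [0.1,-0.6,1.9],"twist": [0,0,0],"gripper": 4},
  {"dp": [0,-0.6,1.9],"twist": [0,0,0],"gripper": 4},
])

```text
time_s: 11.25
ee_pos: [0.4669, -0.0427, 0.1001]
eef_rot: [0.132, 0.589, 0.779, 0.172]
contact_force: [0.5, -0.6, -0.2]
opening: 0.0404
grip_force: 0.0
```

carry_out([
  {"dp": [0,0,1.6],"twist": [0,0,0],"gripper": 4},
  {"dp": [0,0,1.6],"twist": [0,0,0],"gripper": 4},
  {"dp": [0,0,1.6],"twist": [0,0,0],"gripper": 4},
  {"dp": [0,0,1.6],"twist": [0,0,0],"gripper": 4},
  {"dp": [0,0,1.5],"twist": [0,0,0],"gripper": 4},
])

```text
time_s: 11.75
ee_pos: [0.4992, -0.0337, 0.0286]
eef_rot: [0.131, 0.589, 0.779, 0.172]
contact_force: [-0.5, -0.7, 0.6]
opening: 0.0404
grip_force: 0.0
```

```bash
python3 - <<'E'
from h import *
rep()
b=imaging.get_image("top")["image"][160:280,225:345,::-1];a=imaging.get_image("scene")["image"][145:265,150:270,::-1]
r=lambda i:cv2.resize(i,(400,400),interpolation=cv2.INTER_CUBIC)
cv2.imwrite("pics/c6.png",cv2.convertScaleAbs(np.hstack([r(a),r(b)]),alpha=1.7,beta=30))
E
```

```text
t 11.75 press [-136.    -0.5   28.6] z [ 0.422 -0.002 -0.906] F [-0.5 -0.7  0.6] open 40.4 j [-0.51 -0.05  2.3   0.52  0.64 -1.17]
```

View pics/c6.png

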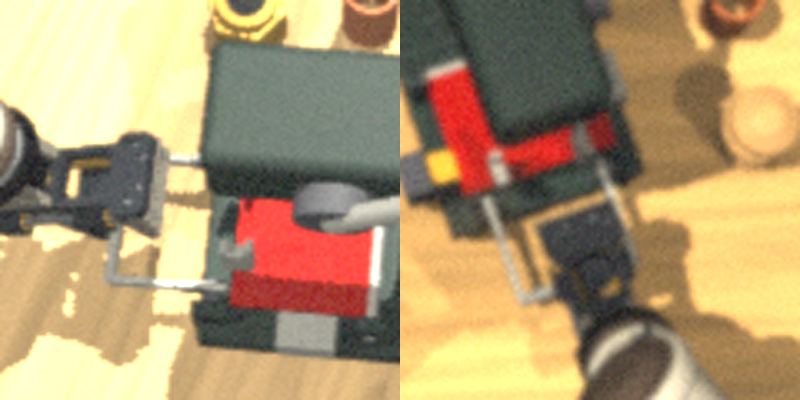

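The gripper straddles the bar's middle (right panel: bar's left end at (522,298), gripper about (588,270)), and the bolt is out against the plate. Now I'll close and plan the swing.

carry_out([
  {"dp": [0,0,0],"twist": [0,0,0],"gripper": 0},
  {"dp": [0,0,0],"twist": [0,0,0],"gripper": 0},
  {"dp": [0,0,0],"twist": [0,0,0],"gripper": 0},
  {"dp": [0,0,0],"twist": [0,0,0],"gripper": 0},
  {"dp": [0,0,0],"twist": [0,0,0],"gripper": 0},
])

```text
time_s: 12.35
ee_pos: [0.4995, -0.0342, 0.03]
eef_rot: [0.132, 0.589, 0.779, 0.172]
contact_force: [-1.2, -0.2, 0.8]
opening: 0.0089
grip_force: 30.0
```

```bash
cat >> h.py <<'E'
def bp(th,r,lean,y=0,off=18.7):
    l=np.radians(lean);return W((-64-r*np.cos(th)+off*np.sin(l),y,45+r*np.sin(th)-off*np.cos(l))),rot(lean,"A")
E
python3 - <<'E'
from h import *
rep();s,p,R=cur()
e=(p,R);y=P(p)[1]
for k in range(1,16):
    th=.08*k;e=show(e,bp(th,min(80+k,87),25+1.5*k,y),1)
E
```

```text
t 12.35 press [-135.9   -1.1   30. ] z [ 0.424 -0.003 -0.906] F [-1.2 -0.2  0.8] open 8.9 j [-0.51 -0.05  2.3   0.52  0.64 -1.17]
0 [-0.0, 0.16, -0.45] [-1.4, 0.2, 0.1]
0 [-0.0, 0.32, -0.6] [-1.5, -0.0, -0.0]
0 [-0.0, 0.39, -0.58] [-1.5, -0.0, -0.0]
0 [-0.0, 0.46, -0.54] [-1.5, -0.0, -0.0]
0 [-0.0, 0.51, -0.49] [-1.5, -0.0, -0.0]
0 [0.0, 0.58, -0.46] [-1.5, -0.0, -0.0]
0 [0.0, 0.62, -0.39] [-1.5, -0.0, -0.0]
0 [0.0, 0.7, -0.24] [-1.5, -0.0, -0.0]
0 [0.0, 0.73, -0.17] [-1.5, -0.0, -0.0]
0 [0.0, 0.74, -0.1] [-1.5, -0.0, -0.0]
0 [0.0, 0.74, -0.02] [-1.5, 0.0, -0.0]
0 [0.0, 0.74, 0.05] [-1.5, 0.0, -0.0]
0 [0.0, 0.74, 0.12] [-1.5, 0.0, -0.0]
0 [0.0, 0.71, 0.19] [-1.5, 0.0, -0.0]
0 [0.0, 0.7, 0.27] [-1.5, 0.0, -0.0]
```

Gripped (8.9 mm opening). Swinging up.

carry_out([
  {"dp": [0,0.15,-0.45],"twist": [-1.5,0,0],"gripper": 0},
  {"dp": [0,0.3,-0.6],"twist": [-1.5,0,0],"gripper": 0},
  {"dp": [0,0.4,-0.6],"twist": [-1.5,0,0],"gripper": 0},
  {"dp": [0,0.45,-0.55],"twist": [-1.5,0,0],"gripper": 0},
  {"dp": [0,0.5,-0.5],"twist": [-1.5,0,0],"gripper": 0},
])

```text
time_s: 12.85
ee_pos: [0.5017, -0.0334, 0.0617]
eef_rot: [0.17, 0.579, 0.766, 0.222]
contact_force: [0.4, -2.3, -3.8]
opening: 0.009
grip_force: 30.0
```

carry_out([
  {"dp": [0,0.6,-0.45],"twist": [-1.5,0,0],"gripper": 0},
  {"dp": [0,0.6,-0.4],"twist": [-1.5,0,0],"gripper": 0},
  {"dp": [0,0.7,-0.25],"twist": [-1.5,0,0],"gripper": 0},
  {"dp": [0,0.73,-0.17],"twist": [-1.5,0,0],"gripper": 0},
  {"dp": [0,0.74,-0.1],"twist": [-1.5,0,0],"gripper": 0},
])

```text
time_s: 13.35
ee_pos: [0.5206, -0.0281, 0.0924]
eef_rot: [0.208, 0.567, 0.75, 0.271]
contact_force: [-1.3, -2.4, -2.5]
opening: 0.0092
grip_force: 30.0
```

```bash
cat >> h.py <<'E'
def rb():
    rep();s,p,R=cur();q=P(p-R.apply([0,0,.0187]));d=q-[-64,0,45]
    print("grasp",q.round(1),"r",np.hypot(d[0],d[2]).round(1),"th",np.arctan2(d[2],-d[0]).round(3));return s,p,R
E
python3 - <<'E'
from h import *
s,p,R=rb();e=(p,R);y=P(p)[1]
for k in range(11,26):
    e=show(e,bp(.08*k,87,25+1.5*min(k,22),y),1)
E
```

```text
t 13.35 press [-114.    -0.9   92.4] z [ 0.643 -0.004 -0.766] F [-1.3 -2.4 -2.5] open 9.2 j [-0.62 -0.24  2.41  0.89  0.7  -1.53]
grasp [-126.    -0.9  106.8] r 87.5 th 0.784
0 [-0.0, 0.89, 0.02] [-1.5, 0.2, 0.1]
0 [-0.0, 0.74, 0.05] [-1.5, 0.0, 0.0]
0 [-0.0, 0.74, 0.12] [-1.5, 0.0, 0.0]
0 [-0.0, 0.71, 0.2] [-1.5, 0.0, 0.0]
0 [-0.0, 0.7, 0.26] [-1.5, 0.0, 0.0]
0 [-0.0, 0.66, 0.33] [-1.5, 0.0, 0.0]
0 [-0.0, 0.62, 0.4] [-1.5, 0.0, 0.0]
0 [-0.0, 0.57, 0.45] [-1.5, 0.0, 0.0]
0 [-0.0, 0.53, 0.51] [-1.5, 0.0, 0.0]
0 [-0.0, 0.47, 0.55] [-1.5, 0.0, 0.0]
0 [-0.0, 0.41, 0.6] [-1.5, 0.0, 0.0]
0 [-0.0, 0.34, 0.63] [-1.5, 0.0, 0.0]
0 [-0.0, 0.23, 0.65] [-0.0, 0.0, 0.0]
0 [-0.0, 0.17, 0.68] [-0.0, 0.0, 0.0]
0 [-0.0, 0.11, 0.68] [-0.0, 0.0, 0.0]
```

Forces are low. I'll go to about θ=1.5 and measure the bar by camera.

carry_out([
  {"dp": [0,0.85,0],"twist": [-1.5,0,0],"gripper": 0},
  {"dp": [0,0.75,0.05],"twist": [-1.5,0,0],"gripper": 0},
  {"dp": [0,0.75,0.1],"twist": [-1.5,0,0],"gripper": 0},
  {"dp": [0,0.7,0.2],"twist": [-1.5,0,0],"gripper": 0},
  {"dp": [0,0.7,0.25],"twist": [-1.5,0,0],"gripper": 0},
])

```text
time_s: 13.85
ee_pos: [0.5511, -0.0196, 0.1134]
eef_rot: [0.244, 0.552, 0.73, 0.32]
contact_force: [-1.3, -2.4, -2.4]
opening: 0.0086
grip_force: 30.0
```

carry_out([
  {"dp": [0,0.65,0.35],"twist": [-1.5,0,0],"gripper": 0},
  {"dp": [0,0.6,0.4],"twist": [-1.5,0,0],"gripper": 0},
  {"dp": [0,0.55,0.45],"twist": [-1.5,0,0],"gripper": 0},
  {"dp": [0,0,0],"twist": [0,0,0],"gripper": 0},
  {"dp": [0,0,0],"twist": [0,0,0],"gripper": 0},
])

```text
time_s: 14.35
ee_pos: [0.5713, -0.0139, 0.1194]
eef_rot: [0.266, 0.542, 0.717, 0.348]
contact_force: [-1.1, -3.5, -0.7]
opening: 0.0088
grip_force: 30.0
```

```bash
python3 - <<'E'
from h import *
s,p,R=rb()
for y in(-51,0,51):
    w=P(p-R.apply([0,0,.0187]));X=W((w[0],y,w[2]));print(y,proj("scene",X).round(1),proj("top",X).round(1))
b=imaging.get_image("top")["image"];a=imaging.get_image("scene")["image"]
cv2.imwrite("pics/t7.png",b[:,:,::-1]);cv2.imwrite("pics/s7.png",a[:,:,::-1])
b=b[185:265,235:315,::-1];a=a[165:245,180:260,::-1]
r=lambda i:cv2.resize(i,(400,400),interpolation=cv2.INTER_CUBIC)
cv2.imwrite("pics/c7.png",cv2.convertScaleAbs(np.hstack([r(a),r(b)]),alpha=1.5,beta=20))
E
```

```text
t 14.35 press [-61.3  -1.  119.4] z [ 0.787 -0.003 -0.617] F [-1.1 -3.5 -0.7] open 8.8 j [-0.61 -0.16  2.4   1.3   0.68 -1.87]
grasp [-76.  -1. 131.] r 86.8 th 1.432
-51 [205.7 223.8] [290.3 210.2]
0 [208.1 203.6] [272.2 216.6]
51 [210.3 184. ] [254. 223.]
```

View pics/c7.png

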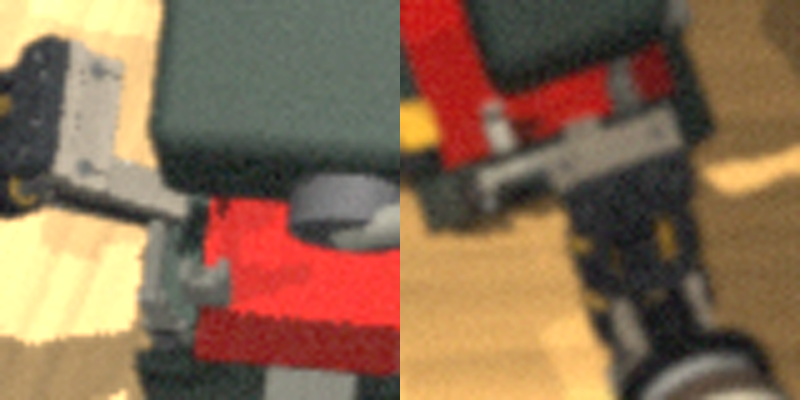

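The last picture shows the bail nearly upright in the fingers. Its left end in the top view is about px (251.5,223), near the predicted (254,223). In the scene view the bar's lower part runs around px (210,212–225). I'll check what those pixels imply for r.

```bash
python3 - <<'E'
from h import *
for y in(-51,51):
  for n in("scene","top"):
    f=lambda x,z:proj(n,W((x,y,z)))
    b=f(-76,131);print(y,n,b.round(1),"d/dx10",(f(-66,131)-b).round(2),"d/dz10",(f(-76,141)-b).round(2))
print("pivot -51",proj("scene",W((-64,-51,45))),proj("top",W((-64,51,45))),proj("top",W((-76,36,131))),"hookR",proj("scene",W((-44,-36,116))),"hookL top",proj("top",W((-44,36,116))))
g=cv2.cvtColor(cv2.imread("pics/s7.png"),cv2.COLOR_BGR2GRAY);print(g[208:236:2,202:220])
h=cv2.cvtColor(cv2.imread("pics/t7.png"),cv2.COLOR_BGR2GRAY);print(h[214:230,244:264])
E
```

```text
-51 scene [205.7 223.8] d/dx10 [4.12 0.34] d/dz10 [-0.38 -1.01]
-51 top [290.3 210.2] d/dx10 [-1.32 -3.51] d/dz10 [ 0.34 -0.56]
51 scene [210.3 184. ] d/dx10 [4.   0.32] d/dz10 [-0.33 -1.32]
51 top [254. 223.] d/dx10 [-1.26 -3.56] d/dz10 [ 0.   -0.45]
pivot -51 [213.27961508 232.17835151] [252.59775808 222.5720273 ] [259.38058707 221.1282506 ] hookR [219.89123532 220.43483452] hookL top [255.31086835 210.635364  ]
[[ 48  32  30  19  17  17  17  21  33  36  43  42  54  58  62  40  26  15]
 [125 129 131 126 119 108  83  73  76  80  72  42  41  48  30  25  14  17]
 [133 141 140 138 139 136 141 108  87  76  70  56  47  48  30  18  17  14]
 [157 158 160 156 159 155 121  85  80  77  66  49  49  36  24  28  24  29]
 [161 163 160 159 159 126  88  78  78  74  60  57  56  54  49  57  53  56]
 [160 159 158 159 161 159 107  81  80  73  59  54  60  63  78  75  64  59]
 [158 156 159 163 164 161 105  81  79  68  53  57  56  62  73  69  66  66]
 [158 162 162 165 159 124  86  80  76  64  58  55  58  57  50  49  57  56]
 [159 158 162 164 158 119  83  79  80  67  70  61  58  55  52  47  44  46]
 [160 1
[... 677 characters left out ...]
65 62]
 [24 27 24 31 31 33 48 67 83 84 86 87 85 86 78 72 61 54 46 42]
 [31 31 27 23 27 30 53 75 85 89 85 78 69 65 54 47 43 33 30 33]
 [34 34 31 25 27 36 48 69 87 80 67 55 46 38 34 28 24 21 20 20]
 [39 32 26 23 28 30 48 62 70 67 53 26 27 25 17 14 14 12 14 16]
 [38 33 30 22 30 35 37 45 58 51 38 27 20 10 14  3  3 14 13 20]
 [34 39 34 26 26 33 31 40 51 50 31 17 17 12  3 12 13 16 21 25]
 [30 30 28 27 24 25 29 39 55 53 35 20 13 12 14 13 25 25 30 35]
 [31 37 30 32 26 20 23 36 50 47 32 21 21 25 28 30 33 35 39 43]
 [32 32 33 29 25 19 18 27 35 36 28 24 33 43 47 53 55 55 52 55]
 [31 33 31 29 26 22 27 31 30 33 33 35 48 60 69 78 76 77 72 76]
 [32 32 25 27 22 28 24 32 39 38 39 43 52 66 89 96 97 96 94 97]]
```

Both views put the bar about 8 mm forward of the grasp point. It has rolled about 9.5 mm towards the fingertips, as expected, so r is about 80. I'll correct the offset, draw it out to about 89 and swing over.

```bash
python3 - <<'E'
from h import *
s,p,R=cur();y=P(p)[1];e=(p,R)
print("draw");
for k in(1,2,3,4,5): e=show(e,bp(1.516+.012*k,80+1.8*k,52+.4*k,y,9),1)
print("swing")
for k in range(1,6): e=show(e,bp(1.576+.056*k,89,54+.6*k,y,9-.36*k),1)
E
```

```text
draw
0 [-0.0, 0.16, -0.03] [-0.4, 0.2, 0.1]
0 [-0.0, 0.21, -0.04] [-0.4, -0.0, 0.0]
0 [-0.0, 0.21, -0.03] [-0.4, -0.0, 0.0]
0 [-0.0, 0.21, -0.03] [-0.4, -0.0, 0.0]
0 [-0.0, 0.21, -0.02] [-0.4, -0.0, 0.0]
swing
0 [-0.0, 0.29, 0.37] [-0.6, -0.0, 0.0]
0 [-0.0, 0.26, 0.4] [-0.6, -0.0, 0.0]
0 [-0.0, 0.23, 0.41] [-0.6, -0.0, 0.0]
0 [-0.0, 0.2, 0.42] [-0.6, -0.0, 0.0]
0 [-0.0, 0.17, 0.44] [-0.6, -0.0, 0.0]
```

carry_out([
  {"dp": [0,0.17,-0.03],"twist": [-0.4,0,0],"gripper": 0},
  {"dp": [0,0.2,-0.03],"twist": [-0.4,0,0],"gripper": 0},
  {"dp": [0,0.2,-0.03],"twist": [-0.4,0,0],"gripper": 0},
  {"dp": [0,0.2,-0.03],"twist": [-0.4,0,0],"gripper": 0},
  {"dp": [0,0.2,-0.02],"twist": [-0.4,0,0],"gripper": 0},
])

```text
time_s: 14.95
ee_pos: [0.5763, -0.0123, 0.1287]
eef_rot: [0.275, 0.537, 0.711, 0.361]
contact_force: [-2.5, -4.8, -1.4]
opening: 0.0087
grip_force: 30.0
```

```bash
cat >> h.py <<'E'
def bar(off):
    """predicted bar pixels from the tool, and gray profiles across the bar"""
    s,p,R=rb();q=P(p-R.apply([0,0,off/1000]));d=q-[-64,0,45]
    print("bar",q.round(1),"r",np.hypot(d[0],d[2]).round(1),"th",np.arctan2(d[2],-d[0]).round(3))
    for n,ys in(("scene",(-25,-40)),("top",(40,30))):
        g=cv2.cvtColor(imaging.get_image(n)["image"],cv2.COLOR_RGB2GRAY)
        for y in ys:
            c=proj(n,W((q[0],y,q[2])));u,v=np.round(c).astype(int)
            print(n,y,c.round(1),(g[v,u-8:u+9] if n=="scene" else g[v-8:v+9,u]).tolist())
E
python3 - <<'E'
from h import *
bar(9)
E
```

```text
t 14.95 press [-56.   -0.9 128.7] z [ 0.81  -0.003 -0.587] F [-2.5 -4.8 -1.4] open 8.7 j [-0.61 -0.16  2.41  1.35  0.7  -1.91]
grasp [-71.2  -0.8 139.6] r 94.9 th 1.495
bar [-63.3  -0.9 133.9] r 89.0 th 1.579
scene -25 [212.  213.6] [155, 157, 157, 159, 162, 153, 110, 80, 81, 75, 62, 39, 23, 27, 29, 27, 36]
scene -40 [211.3 219.5] [160, 160, 161, 164, 165, 160, 113, 81, 79, 77, 66, 58, 55, 57, 63, 59, 63]
top 40 [256.4 217. ] [62, 71, 75, 80, 82, 86, 92, 97, 82, 61, 38, 21, 15, 16, 13, 17, 16]
top 30 [259.9 215.7] [27, 23, 19, 24, 38, 61, 89, 92, 73, 46, 25, 24, 20, 12, 8, 19, 12]
```

The bar matches the prediction within about 2 mm, so I'll swing over the hooks.

carry_out([
  {"dp": [0,0.29,0.37],"twist": [-0.6,0,0],"gripper": 0},
  {"dp": [0,0.26,0.4],"twist": [-0.6,0,0],"gripper": 0},
  {"dp": [0,0.23,0.41],"twist": [-0.6,0,0],"gripper": 0},
  {"dp": [0,0.2,0.42],"twist": [-0.6,0,0],"gripper": 0},
  {"dp": [0,0.17,0.44],"twist": [-0.6,0,0],"gripper": 0},
])

```text
time_s: 15.55
ee_pos: [0.5988, -0.0059, 0.1263]
eef_rot: [0.289, 0.53, 0.701, 0.38]
contact_force: [-37.5, -12.2, 17.3]
opening: 0.0089
grip_force: 30.0
```

```bash
python3 - <<'E'
from h import *
bar(7.2)
s,p,R=cur();y=P(p)[1];e=(p,R)
for k in range(1,6): e=show(e,bp(1.85,89-3*k,57,y,7.2),1)
E
```

```text
t 15.55 press [-32.6  -0.8 126.3] z [ 0.839 -0.002 -0.544] F [-37.5 -12.2  17.3] open 8.9 j [-0.58 -0.08  2.38  1.51  0.69 -2.05]
grasp [-48.3  -0.8 136.5] r 92.8 th 1.741
bar [-38.7  -0.8 130.2] r 88.9 th 1.86
scene -25 [222.2 214.8] [57, 37, 27, 46, 36, 32, 65, 79, 79, 66, 71, 68, 67, 71, 73, 68, 70]
scene -40 [221.6 220.8] [56, 56, 58, 59, 71, 71, 78, 78, 68, 54, 49, 49, 56, 59, 54, 61, 62]
top 40 [253.2 208.5] [14, 18, 22, 30, 47, 70, 85, 90, 98, 93, 75, 53, 48, 54, 48, 37, 23]
top 30 [256.8 207.2] [14, 11, 11, 8, 17, 34, 58, 84, 100, 97, 77, 47, 36, 47, 56, 45, 32]
0 [0.0, -0.25, -0.01] [0.0, 0.1, 0.1]
0 [0.0, -0.28, 0.09] [0.0, 0.0, -0.0]
0 [0.0, -0.29, 0.09] [0.0, 0.0, -0.0]
0 [-0.0, -0.29, 0.09] [0.0, 0.0, -0.0]
0 [-0.0, -0.28, 0.09] [0.0, 0.0, -0.0]
```

About 40 N of axial push means the bar bears on the hooks' back walls, so I'll back off 5 mm.

carry_out([
  {"dp": [0,-0.13,-0.21],"twist": [0,0,0],"gripper": 0},
  {"dp": [0,-0.13,-0.21],"twist": [0,0,0],"gripper": 0},
  {"dp": [0,0,0],"twist": [0,0,0],"gripper": 0},
  {"dp": [0,0,0],"twist": [0,0,0],"gripper": 0},
  {"dp": [0,0,0],"twist": [0,0,0],"gripper": 0},
])

```text
time_s: 16.15
ee_pos: [0.5942, -0.0071, 0.1267]
eef_rot: [0.289, 0.53, 0.701, 0.38]
contact_force: [3.5, -3.5, -0.8]
opening: 0.0088
grip_force: 30.0
```

```bash
python3 - <<'E'
from h import *
bar(7.2);brass()
E
```

```text
t 16.15 press [-37.5  -0.8 126.7] z [ 0.839 -0.002 -0.544] F [ 3.5 -3.5 -0.8] open 8.8 j [-0.59 -0.09  2.39  1.5   0.7  -2.05]
grasp [-53.2  -0.7 136.8] r 92.5 th 1.688
bar [-43.5  -0.7 130.6] r 88.0 th 1.806
scene -25 [220.2 214.6] [88, 58, 55, 37, 25, 36, 67, 80, 75, 68, 67, 66, 71, 66, 68, 67, 68]
scene -40 [219.6 220.6] [56, 55, 54, 59, 56, 67, 80, 77, 68, 69, 71, 60, 53, 52, 56, 58, 54]
top 40 [253.9 210.2] [20, 27, 44, 68, 72, 63, 62, 81, 94, 89, 74, 67, 58, 46, 31, 22, 20]
top 30 [257.4 208.9] [10, 10, 16, 27, 37, 42, 64, 83, 102, 93, 69, 50, 48, 45, 31, 20, 15]
brass px 122 222 241 232.00819672131146
```

Free again, with the bar over the seat. I'll lower it straight down.

carry_out([
  {"dp": [0,-0.25,0.16],"twist": [0,0,0],"gripper": 0},
  {"dp": [0,-0.25,0.16],"twist": [0,0,0],"gripper": 0},
  {"dp": [0,-0.17,0.11],"twist": [0,0,0],"gripper": 0},
  {"dp": [0,-0.17,0.11],"twist": [0,0,0],"gripper": 0},
  {"dp": [0,0,0],"twist": [0,0,0],"gripper": 0},
])

```text
time_s: 16.8
ee_pos: [0.5942, -0.0072, 0.1164]
eef_rot: [0.289, 0.53, 0.701, 0.38]
contact_force: [6.0, -4.0, -1.8]
opening: 0.009
grip_force: 30.0
```

```bash
python3 - <<'E'
from h import *
bar(7.2);brass()
E
```

```text
t 16.8 press [-37.5  -0.8 116.4] z [ 0.839 -0.002 -0.544] F [ 6.  -4.  -1.8] open 9.0 j [-0.59 -0.06  2.39  1.54  0.69 -2.1 ]
grasp [-53.2  -0.8 126.6] r 82.3 th 1.703
bar [-43.5  -0.8 120.3] r 78.0 th 1.837
scene -25 [220.4 215.7] [90, 59, 53, 55, 45, 42, 67, 77, 78, 67, 50, 56, 71, 75, 71, 66, 66]
scene -40 [219.8 221.6] [59, 55, 58, 53, 55, 61, 76, 79, 71, 58, 52, 51, 47, 47, 53, 60, 62]
top 40 [253.8 210.7] [31, 43, 65, 70, 59, 56, 73, 96, 98, 87, 77, 66, 43, 29, 26, 21, 18]
top 30 [257.4 209.5] [7, 15, 12, 22, 30, 44, 50, 72, 94, 102, 93, 79, 65, 53, 33, 22, 20]
brass px 126 222 241 232.515873015873
```

carry_out([
  {"dp": [0,-0.1,0.15],"twist": [0,0,0],"gripper": 0},
  {"dp": [0,-0.17,0.11],"twist": [0,0,0],"gripper": 0},
  {"dp": [0,-0.08,0.05],"twist": [0,0,0],"gripper": 0},
  {"dp": [0,0,0],"twist": [0,0,0],"gripper": 0},
  {"dp": [0,0,0],"twist": [0,0,0],"gripper": 0},
])

```text
time_s: 17.45
ee_pos: [0.595, -0.007, 0.1124]
eef_rot: [0.289, 0.529, 0.701, 0.38]
contact_force: [0.7, -5.0, 4.8]
opening: 0.0091
grip_force: 30.0
```

```bash
python3 - <<'E'
from h import *
bar(7.2);brass()
E
```

```text
t 17.45 press [-36.6  -0.9 112.4] z [ 0.84  -0.002 -0.543] F [ 0.7 -5.   4.8] open 9.1 j [-0.59 -0.04  2.38  1.56  0.69 -2.12]
grasp [-52.3  -0.9 122.5] r 78.4 th 1.721
bar [-42.7  -0.9 116.3] r 74.4 th 1.862
scene -25 [220.9 216.1] [53, 55, 54, 42, 37, 37, 70, 80, 71, 55, 56, 70, 72, 72, 67, 68, 65]
scene -40 [220.3 222. ] [56, 53, 57, 57, 53, 53, 71, 77, 77, 65, 54, 55, 54, 49, 54, 53, 59]
top 40 [253.7 210.6] [24, 48, 66, 69, 61, 56, 77, 95, 96, 86, 78, 66, 52, 28, 22, 18, 17]
top 30 [257.2 209.4] [7, 15, 20, 29, 36, 40, 50, 74, 95, 98, 89, 72, 67, 49, 34, 21, 17]
brass px 130 222 241 232.2076923076923
```

The bar is seated at r≈74 with a light upward force. I'll release and withdraw along the tool.

carry_out([
  {"dp": [0,0,0],"twist": [0,0,0],"gripper": 2.4},
  {"dp": [0,0,0],"twist": [0,0,0],"gripper": 2.4},
  {"dp": [0,0,0],"twist": [0,0,0],"gripper": 2.4},
  {"dp": [0,0,-0.5],"twist": [0,0,0],"gripper": 2.4},
  {"dp": [0,0,-1],"twist": [0,0,0],"gripper": 2.4},
])

```text
time_s: 18.1
ee_pos: [0.5816, -0.0093, 0.1191]
eef_rot: [0.288, 0.53, 0.702, 0.38]
contact_force: [0.2, 0.7, 0.6]
opening: 0.0241
grip_force: 0.0
```

carry_out([
  {"dp": [0,0,-2.5],"twist": [0,0,0],"gripper": 2.4},
  {"dp": [0,0,-2.5],"twist": [0,0,0],"gripper": 2.4},
  {"dp": [0,0,-2.5],"twist": [0,0,0],"gripper": 2.4},
  {"dp": [0,0,-2.5],"twist": [0,0,0],"gripper": 2.4},
  {"dp": [0,0,-2],"twist": [0,0,0],"gripper": 2.4},
])

```text
time_s: 18.6
ee_pos: [0.4842, -0.0371, 0.1848]
eef_rot: [0.288, 0.53, 0.702, 0.38]
contact_force: [0.5, -0.5, 0.4]
opening: 0.0239
grip_force: 0.0
```

```bash
python3 - <<'E'
from h import *
rep();brass()
b=imaging.get_image("top")["image"];a=imaging.get_image("scene")["image"]
cv2.imwrite("pics/t8.png",b[:,:,::-1]);cv2.imwrite("pics/s8.png",a[:,:,::-1])
for y in(-51,51):print(y,proj("scene",W((-44,y,116))).round(1),proj("top",W((-44,y,116))).round(1))
b=b[170:250,235:315,::-1];a=a[165:245,180:260,::-1]
r=lambda i:cv2.resize(i,(400,400),interpolation=cv2.INTER_CUBIC)
cv2.imwrite("pics/c8.png",cv2.convertScaleAbs(np.hstack([r(a),r(b)]),alpha=1.8,beta=30))
E
```

```text
t 18.6 press [-151.5    0.4  184.8] z [ 0.838 -0.001 -0.546] F [ 0.5 -0.5  0.4] open 23.9 j [-0.96 -0.69  2.64  1.1   1.09 -1.73]
brass px 126 222 241 232.5079365079365
-51 [219.3 226.4] [285.6 200. ]
51 [223.5 187. ] [250.1 212.5]
```

View pics/c8.png

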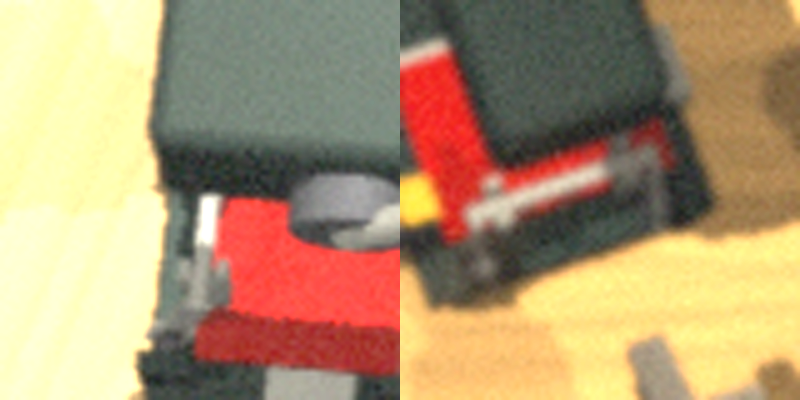

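The bail stands hooked. Its bar runs from top px (249,213) to (286,200), matching the seat prediction of (250,212.5) to (285.6,200). The hook walls show on both sides of it, the plate is level, the bolt is out and the robot is clear.

```bash
python3 -c "
from rig import manip
print(manip.hand_in())"
```

```text
the job is handed in; nothing more can be done
None
```

I clamped the bracket and handed the job in at about 18.7 s: plate level under the caught bolt, bail bar in both hooks, bystanders not touched; swinging the bail in, the wrist force briefly hit about 43 N, most likely the bar on the hooks' back walls, and I backed off.

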